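# Bridge a ground bar across two V-blocks

### The job

Get the steel bar ready for checking its straightness: stand the plain V-block in line with the clamped one, at the bar's shorter overhang, with about 80 mm of gap between the two, then slide the bar along under the clamp until it rests in both vees, about evenly over the two, with its middle free over the gap. Leave the clamped V-block and the other things on the mat where they are, and everything at rest.

Things in the scene. Friction and masses are not known exactly. Their poses are not given: they have to be found in the camera images.
- clamped_block: Ground steel V-block 50 (x) x 45 (y) x 45 (z) mm, 0.85 kg, loose on the 3 mm mat (mat top z = 3 mm). Its 90 degree vee runs along x, open at top and ends, 34 mm wide, 17 deep; a 20 mm bar lies in it with its axis 42 mm above the underside. Origin: centre of underside; z up; +x points to the bar's shorter overhang, within 0.4 rad of world +y. Carries a stirrup clamp.
- clamp_screw (a point): Top of the thumbscrew of the dark U-shaped stirrup clamp fixed over the clamped block, 88 mm above the block's underside, at its x = +8 mm. The arch is 12 mm wide along x, its arms reach y = +-28 mm. The screw is backed off about 3 mm from the bar: the bar slides lengthwise under it but cannot be lifted out.
- plain_block: The matching V-block without a clamp: same steel, size (50 x, 45 y, 45 z mm) and vee along its x, about 0.65 kg, loose on the mat in one of three places round the work, yaw within 0.6 rad of 0. The same when turned half a turn. Origin: centre of underside, z up. Two blocks in line with 80 mm of gap have origins 130 mm apart.
- bar: Ground steel bar, 20 mm diameter, 200 mm long over its crowned ends, about 0.45 kg, lying in the clamped block's vee under the loose clamp; at the start 55 to 63 mm stick out at the block's +x end, 87 to 95 mm at the other. Origin: its middle, on the axis; x along the bar, as the clamped block's x; it may roll about x. Its ends can be pushed.
- spare_clamp: The plain block's own stirrup clamp, not needed now, lying flat on the mat: dark steel U 56 mm wide with thumbscrew, about 75 mm long and 17 mm high. Origin: under the middle of its length. Leave it.
- resin_grip: Pale cast-resin pistol-grip handle with a trigger hook, lying flat on the mat, about 115 x 85 x 16 mm. Origin: near its middle, at the underside. Leave it.
- dial_stand: Dial indicator on a magnetic-base stand, right of the work: block 50 x 60 x 55 mm with a post 205 mm high and a dial on an arm out to 100 mm in its +x. Origin: centre of the underside of its base. Leave it.

How it is judged:
By the outcome, as a careful person would: the job done as asked, in the order asked, and still so for the second after the job is handed in, with the robot touching nothing.
It also fails if it takes over 54 s, if anything falls off the work surface, if the arm or the gripper's body presses on something with over 40 N, if the wrist force passes 120 N, or if a joint passes its speed limit or range.

### The arm

A 7-joint arm with a two-finger parallel gripper is mounted at the origin on the work surface. World frame = base frame: x ahead of the robot, y to its left, z up, the work surface at z = 0. Lengths are in m, angles in rad, forces in N, time in s.
With the tool pointing down it reaches from about 0.425 to 0.925 m from the base axis. Payload 6.8 kg.
Tool frame: the origin (TCP) lies between the finger pads; the fingertips stand 11 mm ahead of it and the grasp point (between the pads) lies 8 mm behind it; z points along the fingers, y is the line along which they close (so a half turn about z gives the same grasp; the last joint's range is limited). The gripper opens to 85 mm and grips with 20 to 120 N. Pads are 22 mm wide; open, the fingers measure 114 mm over their backs; the gripper's body (76 mm by 85 mm) begins 54 mm behind the grasp point. The pads swing forward as they close: fully open they stand 13 mm farther back than shut.
Start: joints at [-1.236, 0.477, 0.022, 1.555, -0.011, 1.109, -0.083], TCP at [0.289, 0.61, 0.242] pointing down, gripper open.
Joint ranges: [-2.96, 2.96], [-0.34, 2.1], [-1.41, 1.46], [0.24, 2.44], [-1.37, 4.51], [0.17, 1.92], [-2.96, 2.96]. Speed limits (rad/s): [2.39, 2.39, 3.14, 3.14, 3.14, 3.14, 3.14].

### API

Orientations are given as a rotation vector (axis times angle).
In Python, from bench import r gives the robot as it stands.
- The arm moves only by the tool send_rows, never from a script. Its argument "deltas" is a list of rows, each an object of numbers: "dx", "dy", "dz": the shift along the world's x, y, z in mm; "rx", "ry", "rz": the turn, a rotation vector about the world's x, y, z in degrees. A call has 1 to 5 rows; each row is the pose to reach, as a shift and turn from the pose commanded when the call began; what a row does not reach only later rows make up. A row lasts 1/12 s, in which the tool goes at most 41.7 mm and 7.16 degrees, less where a joint would pass 70% of its speed; a pose out of reach is approached as far as the arm can. A call with a gripper value outside its range is refused whole. "jaw" is the finger opening in mm, from 0 to 85.4, set as the call begins (left out, the last holds). The fingers move at their own pace and stop on an object; "newtons" is the grip in N (left out, the last holds). Time passes only in rows, so rows that repeat a pose let the fingers close. It gives the time, the measured TCP pose, the force, the opening and the grip force at its end, in the units of the state.
- r.get_obs(): the state, without advancing time (a new reading comes with each control period).
- r.grab_frame(name): name is "side" or "top"; returns a dict with "frame" (384x512x3 uint8, blue, green, red), "z_map" (384x512 float32, m along the optical axis (not along the pixel's ray), 0 where there is no reading), "vertical_fov" (degrees; the focal length in pixels is half the picture's height over the tangent of half this angle, whatever the lens; pixels are square), "cx", "cy" (the principal point, pixels), "distortion" ([k1, k2, p1, p2, k3] as OpenCV has them; the pictures are not rectified), "xyz" and "orientation" of the camera in the world. Camera axes: x right, y down, z forward; pixel columns grow to the right and rows downward; lengths in m; the calibration is good to about 2 mm. A picture is of the moment at which its call begins.
- r.hand_in(): hands the job in; it is judged then, once.
The state is a dict: "clock": time; "joints": joint angles; "qvel": joint speeds; "tau": joint torques, N m; "tcp_pos": TCP position; "orientation": TCP orientation; "contact_force": force on the tool from outside, world axes, zero at the start; "moment": the same for the moment, N m; "grip_width": finger opening in m; "gripper_force": force on a finger pad.
Only numpy, scipy, OpenCV 4.12 (cv2) and the standard library are available. Lean on these libraries where they do the work, as an engineer would, in place of code of your own. Each camera call takes 0.05 s, during which the arm holds its last target. There are 200 camera calls.

## Working session

There is one attempt and no reset: what is moved stays moved. The work goes in short steps, Python scripts to look and compute and a tool call to move; the robot and the scene stay as the last step left them, time stands still between calls to the robot, and variables do not carry over. Pictures are saved under pics/ and viewed, at most 10 in all, crops included, and the job is handed in when it is done.

Besides the shell and the picture viewer there is one more tool, called after "Call:" in YAML: its name, and indented under it one key for each argument. send_rows: Moves the arm, as the interface text tells. Its arguments: {"type":"object","properties":{"deltas":{"type":"array","items":{"type":"object","properties":{"dx":{"type":"number"},"dy":{"type":"number"},"dz":{"type":"number"},"rx":{"type":"number"},"ry":{"type":"number"},"rz":{"type":"number"}}}},"jaw":{"type":"number"},"newtons":{"type":"number"}},"required":["deltas"]}

```bash
ls; mkdir -p pics
cat > h.py <<'E'
import numpy as np, cv2, pickle
from scipy.spatial.transform import Rotation as R
from bench import r
def grab(n):
    f=r.grab_frame(n); pickle.dump(f,open(f'pics/{n}.pkl','wb')); return f
def cloud(f):
    h,w=f['z_map'].shape; fl=h/2/np.tan(np.radians(f['vertical_fov'])/2)
    K=np.array([[fl,0,f['cx']],[0,fl,f['cy']],[0,0,1]])
    u,v=np.meshgrid(np.arange(w),np.arange(h))
    p=cv2.undistortPoints(np.stack([u,v],-1).reshape(-1,1,2).astype(float),K,np.array(f['distortion'],float)).reshape(h,w,2)
    z=f['z_map'][...,None]; P=np.concatenate([p*z,z],-1)
    o=np.array(f['orientation'],float)
    M=R.from_rotvec(o).as_matrix() if o.size==3 else o.reshape(3,3)
    P=P@M.T+np.array(f['xyz']); P[f['z_map']<=0]=np.nan
    return P
E
python3 - <<'E'
from h import *
for n in('top','side'):
    f=grab(n); cv2.imwrite(f'pics/{n}0.png',f['frame']); P=cloud(f); np.save(f'pics/{n}0.npy',P)
    print(n,f['xyz'],f['orientation'],f['vertical_fov'],f['distortion'],np.nanmedian(P[...,2]))
    for v in range(20,384,60): print([tuple(np.round(P[v,u]*1000).tolist()) for u in range(30,512,110)])
print(r.get_obs())
E
```

```text
pics
top [ 0.46441557 -0.07353089  1.04589626] [-2.15590074  2.16729464 -0.11394641] 57.44459587657412 [-0.0373717  0.         0.         0.         0.       ] 0.0006410672324493882
[(1564.0, 1098.0, -585.0), (1567.0, 536.0, -615.0), (1561.0, -30.0, -621.0), (1568.0, -599.0, -634.0), (1556.0, -1161.0, -607.0)]
[(961.0, 659.0, 0.0), (952.0, 300.0, 3.0), (949.0, -46.0, 0.0), (941.0, -387.0, 14.0), (949.0, -743.0, 0.0)]
[(763.0, 643.0, -1.0), (759.0, 294.0, 0.0), (755.0, -46.0, 4.0), (753.0, -382.0, 2.0), (754.0, -727.0, -2.0)]
[(575.0, 632.0, -4.0), (573.0, 287.0, -0.0), (571.0, -45.0, 3.0), (569.0, -375.0, 2.0), (555.0, -635.0, 126.0)]
[(393.0, 616.0, 3.0), (394.0, 281.0, 4.0), (394.0, -45.0, 6.0), (391.0, -368.0, 3.0), (388.0, -699.0, 1.0)]
[(217.0, 607.0, 2.0), (221.0, 277.0, 2.0), (220.0, -44.0, -2.0), (218.0, -364.0, -0.0), (213.0, -690.0, -2.0)]
[(45.0, 601.0, -0.0), (51.0, 274.0, 1.0), (63.0, -44.0, 27.0), (49.0, -360.0, -2.0), (43.0, -680.0, 1.0)]
side [ 0.46698469 -0.9686818   0.73738879] [-2.19878755  0.10126894 -0.07673243] 43.577689806639185 [-0.14052741  0.          0.    
[... 834 characters left out ...]

{'clock': 0.1, 'joints': array([-1.23611044,  0.47774159,  0.02232303,  1.55631834, -0.01147657,
        1.10932489, -0.08306633]), 'qvel': array([ 0.00055101, -0.00303836,  0.00057938, -0.00291062, -0.00149586,
        0.00117066, -0.00023418]), 'tau': array([ 5.08799858e-03, -5.97760248e+01,  1.61400553e+00, -2.81955886e+01,
        1.28656783e-02,  4.96907160e-03, -3.00596002e-05]), 'tcp_pos': array([0.28899476, 0.60944344, 0.24142082]), 'orientation': array([-6.89681338e-01, -3.06471323e+00,  2.58787796e-03]), 'contact_force': array([-0.2803075 , -0.15226652, -0.27631585]), 'moment': array([ 0.01959206, -0.03634418, -0.00881874]), 'gripper_force': 0.0, 'grip_width': 0.08588766844725514}
```

View pics/top0.png

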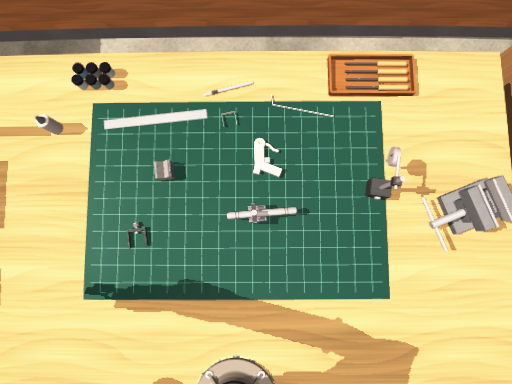

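View pics/side0.png

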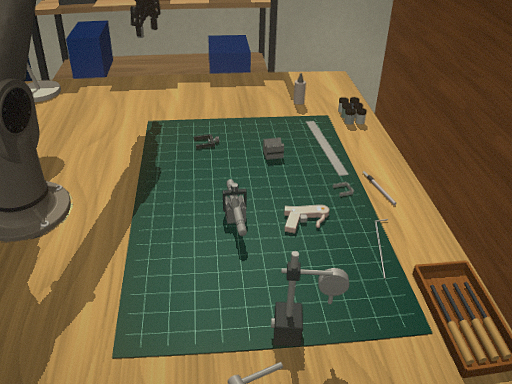

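Top view: the bar runs (228,216)–(296,211) with the clamped block at (258,213); plain block at (164,170); spare clamp at (138,235); grip at (265,158); dial at (385,185). The side view agrees. Next I fit the poses.

```bash
cat >> h.py <<'E'
def rect(P,zlo,zhi,box):
    m=(P[...,2]>zlo)&(P[...,2]<zhi)&(P[...,0]>box[0])&(P[...,0]<box[1])&(P[...,1]>box[2])&(P[...,1]<box[3])
    return P[m]
E
python3 - <<'E'
from h import *
f={n:pickle.load(open(f'pics/{n}.pkl','rb')) for n in('top','side')}
for n in f:
    P=np.load(f'pics/{n}0.npy')
    q=P[213,258] if n=='top' else P[150,273]
    print(n,'ref',q, 'mat z',np.median(rect(P,-.02,.02,(.4,.5,-.05,.1))[:,2]))
    for nm,box,zl,zh in(('plain',(.52,.7,.1,.3),.036,.06),('bar+block',(.38,.6,-.25,.08),.036,.07),('clamptop',(.38,.6,-.2,.05),.075,.11),('spare',(.35,.5,.2,.35),.008,.04)):
        Q=rect(P,zl,zh,box)
        if len(Q)<5: print(nm,len(Q));continue
        rr=cv2.minAreaRect((Q[:,:2]*1000).astype(np.float32))
        print(nm,len(Q),np.round(Q.mean(0)*1000,1),'min',np.round(Q.min(0)*1000),'max',np.round(Q.max(0)*1000),np.round(np.array(rr[0]),1),np.round(np.array(rr[1]),1),round(rr[2],1))
a=cv2.resize(f['top']['frame'][140:260,110:310],(800,480),interpolation=cv2.INTER_CUBIC)
cv2.imwrite('pics/a.png',a)
b=cv2.resize(f['side']['frame'][120:260,170:340],(720,593),interpolation=cv2.INTER_CUBIC)
cv2.imwrite('pics/b.png',b)
E
```

```text
top ref [ 0.52825443 -0.06908167  0.05421871] mat z 0.002880941633514267
plain 218 [659.8 211.1  42.8] min [633. 186.  36.] max [686. 235.  53.] [660.  211.2] [50.2 46.2] 7.0
bar+block 573 [529.7 -77.6  51. ] min [ 500. -177.   38.] max [552.  19.  69.] [528.2 -78.9] [ 50.  198.5] 6.3
clamptop 46 [530.4 -56.7  85.6] min [505. -64.  75.] max [555. -50.  93.] [529.8 -57. ] [49.9 13.7] 0.8
spare 176 [470.2 289.2  14.9] min [362. 209.   8.] max [500. 349.  22.] [444.2 303. ] [ 92.3 163.6] 31.1
side ref [0.65686337 0.19198084 0.03167541] mat z 0.003589361843754413
plain 182 [659.6 209.3  42.7] min [634. 183.  36.] max [686. 238.  51.] [660.8 209.5] [51.8 49.7] 7.5
bar+block 651 [530.7 -88.1  50.8] min [ 502. -178.   36.] max [557.  23.  70.] [527.7 -77.3] [199.   54.8] 84.7
clamptop 62 [528.9 -58.4  85.6] min [502. -67.  75.] max [555. -47.  93.] [528.7 -57. ] [52.7 19.4] 2.9
spare 160 [466.4 289.3  14.2] min [380. 208.   8.] max [499. 329.  21.] [445.9 278.1] [112.7 122.4] 9.7
```

View pics/a.png

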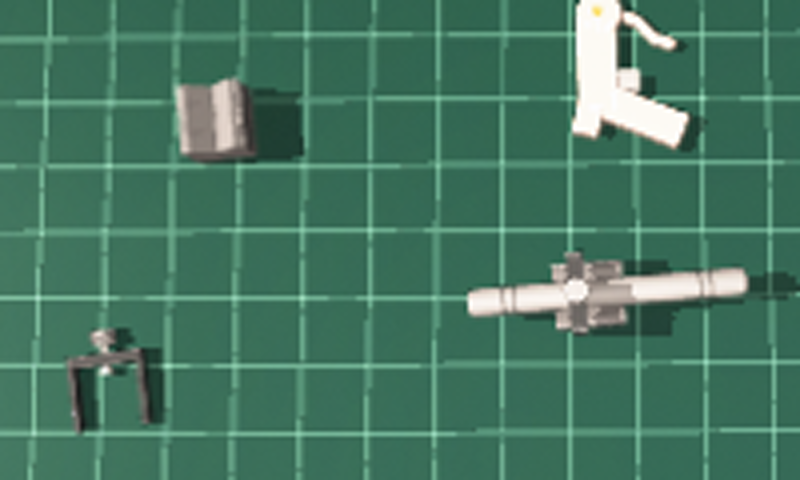

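View pics/b.png

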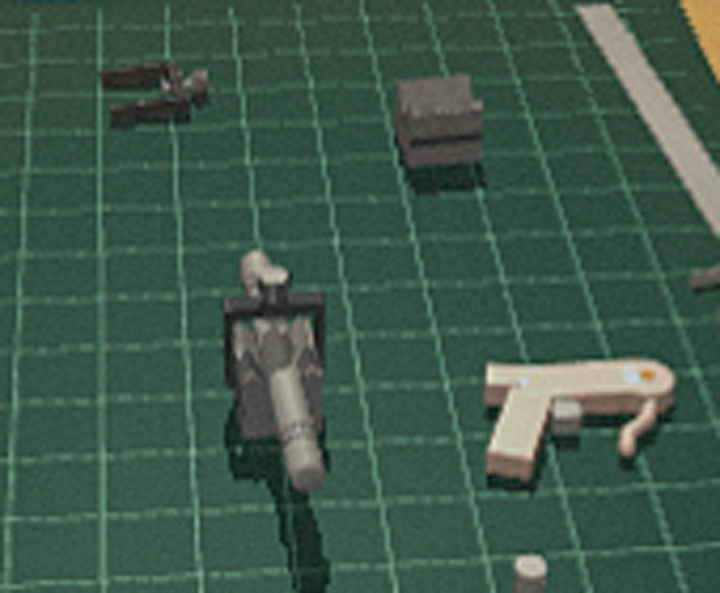

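Magnified views: the plain block's vee runs close to world x, and the bar and clamped block lie close to y. Next I refine the bar line and block centres.

```bash
cat >> h.py <<'E'
def bar(P,ylo=-.25,yhi=.08):
    Q=rect(P,.046,.062,(.48,.58,ylo,yhi))
    d=np.array([-.1,.995])
    for _ in range(6):
        c=Q[:,:2].mean(0); n=np.array([d[1],-d[0]])
        e=(Q[:,:2]-c)@n; K=Q[abs(e-np.median(e))<.0115]
        # line through z-max crest: cross-section symmetric -> fit on points near the crest
        K=K[K[:,2]>.049]; v=np.linalg.svd(K[:,:2]-K[:,:2].mean(0))[2][0]; d=v*np.sign(v[1]); Q=K
    s=(K[:,:2])@d
    return K[:,:2].mean(0),d,K,(s.min(),s.max())
def blockfit(P,box,th0,zl=.041,zh=.054):
    Q=rect(P,zl,zh,box); rr=cv2.minAreaRect((Q[:,:2]*1e3).astype(np.float32)); return rr,len(Q)
E
python3 - <<'E'
from h import *
for n in('top','side'):
    P=np.load(f'pics/{n}0.npy')
    c,d,K,s=bar(P)
    yaw=np.degrees(np.arctan2(d[1],d[0])); print(n,'bar c',c*1e3,'yaw',yaw,'ends',np.array(s)*1e3,(c-d*(c@d))*1e3)
    Q=rect(P,.075,.086,(.38,.6,-.2,.05)); print(' arch s',np.median(Q[:,:2]@d)*1e3,(Q[:,:2]@d).min()*1e3,(Q[:,:2]@d).max()*1e3)
    # block body (side points off the bar)
    nrm=np.array([d[1],-d[0]]); 
    Q=rect(P,.040,.052,(.45,.6,-.15,.0)); l=(Q[:,:2]-c)@nrm; Q=Q[(abs(l)>.013)&(abs(l)<.0235)]; sb=Q[:,:2]@d; l=(Q[:,:2]-c)@nrm
    print(' block s',len(Q),np.percentile(sb*1e3,[0,5,50,95,100]),'lat',l.min()*1e3,l.max()*1e3)
    Q=rect(P,.036,.056,(.6,.72,.15,.27)); 
    rr=cv2.minAreaRect((Q[:,:2]*1e3).astype(np.float32)); print(' plain',rr)
    for a in(0,4,5,6,7,8,9,10,12):
        u=np.radians(a); M=np.array([[np.cos(u),np.sin(u)],[-np.sin(u),np.cos(u)]]); q=(Q[:,:2]@M.T)*1e3
        print('  ',a,np.round(np.percentile(q,[2,98],axis=0).ptp(0) if hasattr(q,'ptp') else np.ptp(np.percentile(q,[2,98],axis=0),axis=0),1),end='')
    # vee valley
    print()
E
```

```text
top bar c [530.2619612  -80.35159887] yaw 94.34482707897669 ends [-217.7524614   -20.35469256] [521.14871813  39.59543473]
 arch s -94.19018468525204 -101.94281265655468 -91.30820578748519
 block s 90 [-130.09304879 -127.56239102 -110.44772569  -81.86463138  -81.29423622] lat -22.235378714206252 22.699577830520465
 plain ((659.9965209960938, 211.1527099609375), (50.204891204833984, 46.21155548095703), 7.03091287612915)
   0 [48.9 46.8]   4 [48.  45.5]   5 [48.1 45.3]   6 [48.2 45.2]   7 [48.5 45. ]   8 [48.8 44.8]   9 [49.  44.6]   10 [49.1 45.1]   12 [49.5 45.7]
side bar c [531.37396878 -99.73603278] yaw 95.18613203027466 ends [-225.09143018  -25.3644501 ] [518.05392225  47.02017386]
 arch s -107.32898197186574 -113.92124291094196 -101.71738190455248
 block s 120 [-138.15046821 -136.35405112 -114.72702563  -88.2205079   -85.64130548] lat -23.35686705650601 23.319622461970678
 plain ((660.77587890625, 209.5439910888672), (51.765098571777344, 49.67945861816406), 7.468188285827637)
   0 [50.3 46.6]   4 [48.6 45.5]   5 [48.4 45.6]   6 [48.2 45.6]   7 [48.4 45.5]   8 [48.8 45.7]   9 [49.2 45.8]   10 [49.7 45.8]   12 [50.3 46. ]
```

Call:
send_rows:
  deltas:
    - {"dx": 25, "dy": -27, "dz": -10, "rz": 3}
    - {"dx": 50, "dy": -53, "dz": -20, "rz": 5}
    - {"dx": 74, "dy": -80, "dz": -30, "rz": 7}
    - {"dx": 99, "dy": -106, "dz": -40, "rz": 9}
    - {"dx": 124, "dy": -133, "dz": -50, "rz": 11}
  jaw: 85

```text
$.deltas[0]: bad value
```

Call:
send_rows:
  deltas:
    - {"dx": 25, "dy": -27, "rz": 3}
    - {"dx": 50, "dy": -53, "rz": 5}
    - {"dx": 74, "dy": -80, "rz": 7}
    - {"dx": 99, "dy": -106, "rz": 9}
    - {"dx": 124, "dy": -133, "rz": 11}

```text
$.deltas[0]: bad value
```

Call:
send_rows:
  deltas:
    - {"dx": 25, "dy": -27, "rz": 3}
    - {"dx": 50, "dy": -53, "rz": 5}
    - {"dx": 74, "dy": -80, "rz": 7}
    - {"dx": 99, "dy": -106, "rz": 9}
    - {"dx": 123, "dy": -133, "dz": -20, "rz": 10.4}

```text
$.deltas[0]: bad value
```

Call:
send_rows:
  deltas:
    - {}
    - {}
    - {}

```text
$.deltas[0]: bad value
```

```bash
cat >> h.py <<'E'
def st():
    o=r.get_obs(); M=R.from_rotvec(o['orientation']).as_matrix()
    print('t',round(o['clock'],2),'tcp',np.round(o['tcp_pos']*1e3,1),'yaw_y',round(np.degrees(np.arctan2(M[1,1],M[0,1])),2),'z',np.round(M[:,2],4),'F',np.round(o['contact_force'],1),'w',round(o['grip_width']*1e3,1),'g',round(o['gripper_force'],1),'q',np.round(o['joints'],2))
E
python3 -c "
from h import *
st()"
```

```text
t 0.1 tcp [289.  609.4 241.4] yaw_y 64.63 z [-6.0e-04 -1.6e-03 -1.0e+00] F [-0.3 -0.2 -0.3] w 85.9 g 0.0 q [-1.24  0.48  0.02  1.56 -0.01  1.11 -0.08]
```

Call:
send_rows:
  deltas:
    - {"dx": 25, "dy": -27, "dz": -10, "rx": 0, "ry": 0, "rz": 3}
    - {"dx": 50, "dy": -53, "dz": -20, "rx": 0, "ry": 0, "rz": 5}
    - {"dx": 74, "dy": -80, "dz": -30, "rx": 0, "ry": 0, "rz": 7}
    - {"dx": 99, "dy": -106, "dz": -40, "rx": 0, "ry": 0, "rz": 9}
    - {"dx": 124, "dy": -133, "dz": -50, "rx": 0, "ry": 0, "rz": 11}
  jaw: 85

```text
clock: 0.52
tcp_pos: [0.4138, 0.4755, 0.1915]
orientation: [-0.389, -3.117, 0.001]
contact_force: [0.6, 0.4, 0.1]
grip_width: 0.085
gripper_force: 0.0
```

Full rows work.

Call:
send_rows:
  deltas:
    - {"dx": 25, "dy": -27, "dz": 0, "rx": 0, "ry": 0, "rz": 3}
    - {"dx": 50, "dy": -53, "dz": 0, "rx": 0, "ry": 0, "rz": 5}
    - {"dx": 74, "dy": -80, "dz": 0, "rx": 0, "ry": 0, "rz": 7}
    - {"dx": 99, "dy": -106, "dz": 0, "rx": 0, "ry": 0, "rz": 9}
    - {"dx": 124, "dy": -133, "dz": 0, "rx": 0, "ry": 0, "rz": 11}

```text
clock: 0.93
tcp_pos: [0.5379, 0.3425, 0.1919]
orientation: [-0.089, -3.14, 0.0]
contact_force: [0.4, 0.8, 0.3]
grip_width: 0.0846
gripper_force: 0.0
```

Call:
send_rows:
  deltas:
    - {"dx": 25, "dy": -27, "dz": -5, "rx": 0, "ry": 0, "rz": 3}
    - {"dx": 50, "dy": -53, "dz": -10, "rx": 0, "ry": 0, "rz": 5}
    - {"dx": 74, "dy": -80, "dz": -20, "rx": 0, "ry": 0, "rz": 7}
    - {"dx": 99, "dy": -106, "dz": -30, "rx": 0, "ry": 0, "rz": 9}
    - {"dx": 123, "dy": -132, "dz": -40, "rx": 0, "ry": 0, "rz": 10.4}

```text
clock: 1.35
tcp_pos: [0.6611, 0.2102, 0.1515]
orientation: [0.195, -3.135, 0.0]
contact_force: [0.4, 0.8, 0.0]
grip_width: 0.0845
gripper_force: 0.0
```

Call:
send_rows:
  deltas:
    - {"dx": 0, "dy": 0, "dz": 0, "rx": 0, "ry": 0, "rz": 0}
    - {"dx": 0, "dy": 0, "dz": 0, "rx": 0, "ry": 0, "rz": 0}

```text
clock: 1.52
tcp_pos: [0.6611, 0.2081, 0.1507]
orientation: [0.184, -3.134, 0.003]
contact_force: [-0.2, 1.2, 0.5]
grip_width: 0.0846
gripper_force: 0.0
```

```bash
python3 -c "
from h import *
st()"
```

```text
t 1.52 tcp [661.1 208.1 150.7] yaw_y 96.71 z [-0.0018 -0.0023 -1.    ] F [-0.2  1.2  0.5] w 84.6 g 0.0 q [-0.4   0.59  0.01  1.58 -0.    0.97  1.3 ]
```

Call:
send_rows:
  deltas:
    - {"dx": 0, "dy": 0, "dz": -30, "rx": 0, "ry": 0, "rz": 0}
    - {"dx": 0, "dy": 0, "dz": -60, "rx": 0, "ry": 0, "rz": 0}
    - {"dx": 0, "dy": 0, "dz": -60, "rx": 0, "ry": 0, "rz": 0}
    - {"dx": 0, "dy": 0, "dz": -60, "rx": 0, "ry": 0, "rz": 0}
    - {"dx": 0, "dy": 0, "dz": -60, "rx": 0, "ry": 0, "rz": 0}

```text
clock: 1.93
tcp_pos: [0.6604, 0.2133, 0.0938]
orientation: [-0.194, 3.134, 0.001]
contact_force: [-0.0, -0.2, -0.3]
grip_width: 0.0854
gripper_force: 0.0
```

```bash
python3 -c "
from h import *
st();f=grab('top');st()
cv2.imwrite('pics/c.png',cv2.resize(np.hstack([f['frame'][130:220,120:220],grab('side')['frame'][90:180,220:320]]),(800,360),interpolation=cv2.INTER_CUBIC));st()"
```

```text
t 1.93 tcp [660.4 213.3  93.8] yaw_y 97.1 z [ 0.0011  0.001  -1.    ] F [-0.  -0.2 -0.3] w 85.4 g 0.0 q [-0.4   0.66  0.    1.62 -0.    0.86  1.29]
t 1.98 tcp [661.1 213.2  94.5] yaw_y 97.08 z [ 0.0026  0.0014 -1.    ] F [ 0.  -0.3 -0.2] w 85.1 g 0.0 q [-0.4   0.66  0.    1.62 -0.    0.86  1.29]
t 2.03 tcp [661.3 213.   94.7] yaw_y 97.06 z [ 0.0031  0.0015 -1.    ] F [ 0.1 -0.2  0.6] w 85.3 g 0.0 q [-0.4   0.66  0.    1.62 -0.    0.86  1.29]
```

View pics/c.png

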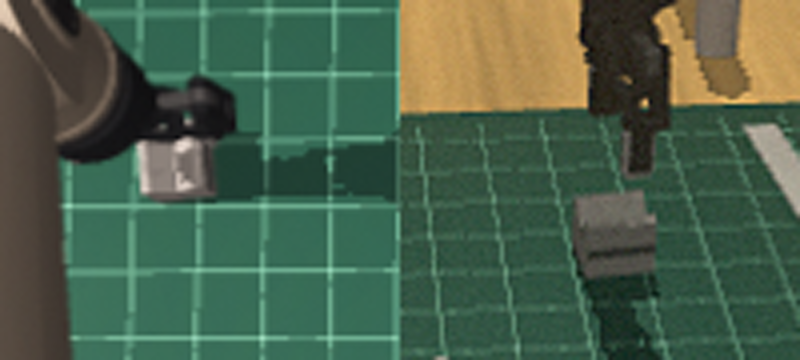

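The gripper sits above the block, and its offset in the pictures matches perspective at that height. Descend and grip.

Call:
send_rows:
  deltas:
    - {"dx": 0, "dy": -2, "dz": -25, "rx": 0, "ry": 0, "rz": 0}
    - {"dx": 0, "dy": -2, "dz": -45, "rx": 0, "ry": 0, "rz": 0}
    - {"dx": 0, "dy": -2, "dz": -60, "rx": 0, "ry": 0, "rz": 0}
    - {"dx": 0, "dy": -2, "dz": -70, "rx": 0, "ry": 0, "rz": 0}
    - {"dx": 0, "dy": -2, "dz": -70, "rx": 0, "ry": 0, "rz": 0}

```text
clock: 2.45
tcp_pos: [0.6592, 0.2098, 0.0207]
orientation: [0.193, -3.133, 0.001]
contact_force: [0.2, -0.0, -0.0]
grip_width: 0.0853
gripper_force: 0.0
```

Call:
send_rows:
  deltas:
    - {"dx": 0, "dy": 0, "dz": 0, "rx": 0, "ry": 0, "rz": 0}
    - {"dx": 0, "dy": 0, "dz": 0, "rx": 0, "ry": 0, "rz": 0}
    - {"dx": 0, "dy": 0, "dz": 0, "rx": 0, "ry": 0, "rz": 0}
    - {"dx": 0, "dy": 0, "dz": 0, "rx": 0, "ry": 0, "rz": 0}
    - {"dx": 0, "dy": 0, "dz": 0, "rx": 0, "ry": 0, "rz": 0}
  jaw: 40
  newtons: 60

```text
clock: 2.87
tcp_pos: [0.6613, 0.2108, 0.024]
orientation: [-0.193, 3.133, 0.002]
contact_force: [-0.4, 1.0, 5.6]
grip_width: 0.0442
gripper_force: 64.2
```

Call:
send_rows:
  deltas:
    - {"dx": 0, "dy": 0, "dz": 0, "rx": 0, "ry": 0, "rz": 0}
    - {"dx": 0, "dy": 0, "dz": 0, "rx": 0, "ry": 0, "rz": 0}
    - {"dx": 0, "dy": 0, "dz": 0, "rx": 0, "ry": 0, "rz": 0}
    - {"dx": 0, "dy": 0, "dz": 0, "rx": 0, "ry": 0, "rz": 0}
    - {"dx": 0, "dy": 0, "dz": 0, "rx": 0, "ry": 0, "rz": 0}

```text
clock: 3.28
tcp_pos: [0.6613, 0.2108, 0.024]
orientation: [-0.193, 3.133, 0.002]
contact_force: [-0.8, 1.1, 7.0]
grip_width: 0.0442
gripper_force: 64.2
```

```bash
python3 -c "
from h import *
st()"
```

```text
t 3.28 tcp [661.3 210.8  24. ] yaw_y 97.04 z [ 0.0026  0.0015 -1.    ] F [-0.8  1.1  7. ] w 44.2 g 64.2 q [-0.4   0.75 -0.    1.64  0.    0.75  1.29]
```

Call:
send_rows:
  deltas:
    - {"dx": 0, "dy": 0, "dz": 15, "rx": 0, "ry": 0, "rz": 0}
    - {"dx": 0, "dy": 0, "dz": 30, "rx": 0, "ry": 0, "rz": 0}
    - {"dx": 0, "dy": 0, "dz": 45, "rx": 0, "ry": 0, "rz": 0}
    - {"dx": 0, "dy": 0, "dz": 60, "rx": 0, "ry": 0, "rz": 0}
    - {"dx": 0, "dy": 0, "dz": 65, "rx": 0, "ry": 0, "rz": 0}

```text
clock: 3.7
tcp_pos: [0.6618, 0.2102, 0.091]
orientation: [-0.192, 3.132, 0.002]
contact_force: [0.9, -0.0, -7.1]
grip_width: 0.0441
gripper_force: 63.8
```

Call:
send_rows:
  deltas:
    - {"dx": -10, "dy": -9, "dz": 0, "rx": 0, "ry": 0, "rz": -6}
    - {"dx": -20, "dy": -18, "dz": 0, "rx": 0, "ry": 0, "rz": -12}
    - {"dx": -30, "dy": -27, "dz": 0, "rx": 0, "ry": 0, "rz": -18}
    - {"dx": -40, "dy": -36, "dz": 0, "rx": 0, "ry": 0, "rz": -24}
    - {"dx": -50, "dy": -45, "dz": 0, "rx": 0, "ry": 0, "rz": -31}

```text
clock: 4.12
tcp_pos: [0.6096, 0.1645, 0.0878]
orientation: [0.66, 3.071, 0.001]
contact_force: [-0.2, -0.2, -8.5]
grip_width: 0.044
gripper_force: 63.7
```

Call:
send_rows:
  deltas:
    - {"dx": -10, "dy": -9, "dz": 0, "rx": 0, "ry": 0, "rz": -6}
    - {"dx": -20, "dy": -18, "dz": 0, "rx": 0, "ry": 0, "rz": -12}
    - {"dx": -30, "dy": -27, "dz": 0, "rx": 0, "ry": 0, "rz": -18}
    - {"dx": -40, "dy": -36, "dz": 0, "rx": 0, "ry": 0, "rz": -24}
    - {"dx": -50, "dy": -45, "dz": 0, "rx": 0, "ry": 0, "rz": -31}

```text
clock: 4.53
tcp_pos: [0.5598, 0.1198, 0.0879]
orientation: [1.457, 2.783, 0.001]
contact_force: [0.9, 0.3, -7.4]
grip_width: 0.0442
gripper_force: 63.7
```

Call:
send_rows:
  deltas:
    - {"dx": -9, "dy": -11, "dz": 0, "rx": 0, "ry": 0, "rz": -6}
    - {"dx": -18, "dy": -22, "dz": 0, "rx": 0, "ry": 0, "rz": -12}
    - {"dx": -27, "dy": -34, "dz": 0, "rx": 0, "ry": 0, "rz": -18}
    - {"dx": -36, "dy": -45, "dz": 0, "rx": 0, "ry": 0, "rz": -24}
    - {"dx": -43, "dy": -55, "dz": 0, "rx": 0, "ry": 0, "rz": -30.3}

```text
clock: 4.95
tcp_pos: [0.5166, 0.0646, 0.0879]
orientation: [-2.133, -2.305, -0.001]
contact_force: [-0.6, 0.4, -8.5]
grip_width: 0.0444
gripper_force: 63.7
```

Call:
send_rows:
  deltas:
    - {"dx": 0, "dy": 0, "dz": 0, "rx": 0, "ry": 0, "rz": 0}
    - {"dx": 0, "dy": 0, "dz": 0, "rx": 0, "ry": 0, "rz": 0}
    - {"dx": 0, "dy": 0, "dz": 0, "rx": 0, "ry": 0, "rz": 0}

```text
clock: 5.2
tcp_pos: [0.5181, 0.0659, 0.0879]
orientation: [2.124, 2.314, 0.003]
contact_force: [0.1, 1.1, -8.1]
grip_width: 0.0443
gripper_force: 63.7
```

```bash
python3 -c "
from h import *
st()
f=grab('side');g=grab('top')
for f in(f,g):
  P=cloud(f); c,d,K,s=bar(P,-.25,.025); print(c*1e3,np.degrees(np.arctan2(d[1],d[0])),np.array(s)*1e3)
st()"
```

```text
t 5.2 tcp [518.1  65.9  87.9] yaw_y 4.9 z [ 0.0016  0.0011 -1.    ] F [ 0.1  1.1 -8.1] w 44.3 g 63.7 q [-0.58  0.47  0.42  2.07 -0.31  0.66  0.13]
[ 531.4653676  -100.26982658] 95.12291802061452 [-224.50007602  -23.32079638]
[529.8509017  -79.60933554] 94.65767206607394 [-220.2566281   -23.14459486]
t 5.3 tcp [518.1  66.   87.7] yaw_y 4.88 z [ 1.2e-03  9.0e-04 -1.0e+00] F [ 1.4  0.2 -7.5] w 44.1 g 63.7 q [-0.58  0.47  0.42  2.07 -0.31  0.66  0.13]
```

Call:
send_rows:
  deltas:
    - {"dx": -0.5, "dy": -1, "dz": -20, "rx": 0, "ry": 0, "rz": 0}
    - {"dx": -0.5, "dy": -1, "dz": -40, "rx": 0, "ry": 0, "rz": 0}
    - {"dx": -0.5, "dy": -1, "dz": -52, "rx": 0, "ry": 0, "rz": 0}
    - {"dx": -0.5, "dy": -1, "dz": -58, "rx": 0, "ry": 0, "rz": 0}
    - {"dx": -0.5, "dy": -1, "dz": -61, "rx": 0, "ry": 0, "rz": 0}

```text
clock: 5.72
tcp_pos: [0.5165, 0.0641, 0.0254]
orientation: [-2.126, -2.311, 0.002]
contact_force: [0.1, 0.5, -7.5]
grip_width: 0.0443
gripper_force: 63.4
```

Call:
send_rows:
  deltas:
    - {"dx": 0, "dy": 0, "dz": 0, "rx": 0, "ry": 0, "rz": 0}
    - {"dx": 0, "dy": 0, "dz": -1, "rx": 0, "ry": 0, "rz": 0}
    - {"dx": 0, "dy": 0, "dz": -2, "rx": 0, "ry": 0, "rz": 0}
    - {"dx": 0, "dy": 0, "dz": -2, "rx": 0, "ry": 0, "rz": 0}

```text
clock: 6.05
tcp_pos: [0.5172, 0.064, 0.0248]
orientation: [2.127, 2.311, 0.002]
contact_force: [-1.0, 0.3, -8.2]
grip_width: 0.044
gripper_force: 63.4
```

```bash
python3 -c "
from h import *
st()
f=grab('side');g=grab('top')
for f in(f,g):
  P=cloud(f); c,d,K,s=bar(P,-.25,.025); print(c*1e3,np.degrees(np.arctan2(d[1],d[0])),np.array(s)*1e3)
cv2.imwrite('pics/d.png',cv2.resize(np.hstack([g['frame'][170:250,200:300],grab('side')['frame'][130:210,190:290]]),(800,320),interpolation=cv2.INTER_CUBIC));st()"
```

```text
t 6.05 tcp [517.2  64.   24.8] yaw_y 4.73 z [ 1.1e-03  4.0e-04 -1.0e+00] F [-1.   0.3 -8.2] w 44.0 g 63.4 q [-0.52  0.57  0.35  2.09 -0.38  0.53  0.19]
[ 531.38213807 -100.57362312] 95.12348624433255 [-223.411748    -25.56136634]
[530.14116016 -79.81560997] 94.5195717078535 [-219.33685893  -21.91146038]
t 6.2 tcp [517.   64.   24.7] yaw_y 4.73 z [ 7.e-04  2.e-04 -1.e+00] F [ 0.2 -0.2 -8.5] w 43.9 g 63.4 q [-0.52  0.58  0.35  2.09 -0.38  0.53  0.19]
```

View pics/d.png

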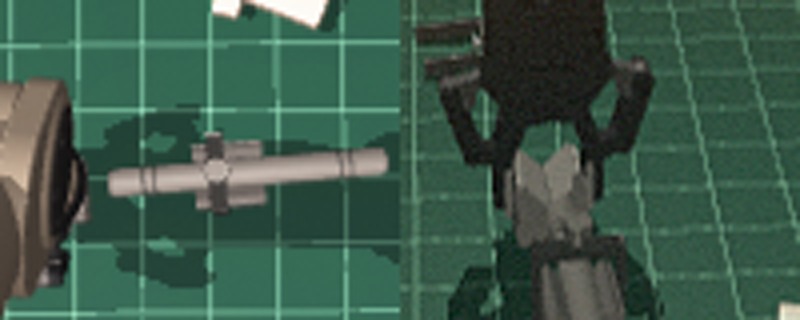

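The side view shows the block held in line with the bar. It is still about 1 mm up, since the full weight is on the wrist. Lower it, release and back off.

Call:
send_rows:
  deltas:
    - {"dx": 0, "dy": 0, "dz": -0.7, "rx": 0, "ry": 0, "rz": 0}
    - {"dx": 0, "dy": 0, "dz": -1.4, "rx": 0, "ry": 0, "rz": 0}
    - {"dx": 0, "dy": 0, "dz": -1.4, "rx": 0, "ry": 0, "rz": 0}
    - {"dx": 0, "dy": 0, "dz": -1.4, "rx": 0, "ry": 0, "rz": 0}

```text
clock: 6.53
tcp_pos: [0.517, 0.064, 0.0239]
orientation: [-2.128, -2.311, -0.002]
contact_force: [-3.1, -0.2, 5.1]
grip_width: 0.0442
gripper_force: 65.2
```

Call:
send_rows:
  deltas:
    - {"dx": 0, "dy": 0, "dz": 0, "rx": 0, "ry": 0, "rz": 0}
    - {"dx": 0, "dy": 0, "dz": 0, "rx": 0, "ry": 0, "rz": 0}
    - {"dx": 0, "dy": 0, "dz": 0, "rx": 0, "ry": 0, "rz": 0}
    - {"dx": 0, "dy": 0, "dz": 0, "rx": 0, "ry": 0, "rz": 0}
  jaw: 62

```text
clock: 6.87
tcp_pos: [0.5173, 0.064, 0.0232]
orientation: [2.128, 2.311, 0.001]
contact_force: [0.5, -0.5, 0.5]
grip_width: 0.0617
gripper_force: 0.0
```

Call:
send_rows:
  deltas:
    - {"dx": 0, "dy": 0, "dz": 10, "rx": 0, "ry": 0, "rz": 0}
    - {"dx": 0, "dy": 0, "dz": 30, "rx": 0, "ry": 0, "rz": 0}
    - {"dx": 0, "dy": 0, "dz": 60, "rx": 0, "ry": 0, "rz": 0}
    - {"dx": 0, "dy": 0, "dz": 95, "rx": 0, "ry": 0, "rz": 0}
    - {"dx": 0, "dy": 0, "dz": 130, "rx": 0, "ry": 0, "rz": 0}

```text
clock: 7.28
tcp_pos: [0.5162, 0.0635, 0.1546]
orientation: [-2.128, -2.31, 0.002]
contact_force: [1.7, 0.0, 0.2]
grip_width: 0.0625
gripper_force: 0.0
```

```bash
python3 -c "
from h import *
st()"
```

```text
t 7.28 tcp [516.2  63.5 154.6] yaw_y 4.69 z [-9.e-04 -6.e-04 -1.e+00] F [1.7 0.  0.2] w 62.5 g 0.0 q [-0.64  0.36  0.49  2.03 -0.23  0.8   0.07]
```

Call:
send_rows:
  deltas:
    - {"dx": 3, "dy": -35, "dz": 0, "rx": 0, "ry": 0, "rz": 0}
    - {"dx": 6, "dy": -70, "dz": 0, "rx": 0, "ry": 0, "rz": 0}
    - {"dx": 9, "dy": -105, "dz": 0, "rx": 0, "ry": 0, "rz": 0}
    - {"dx": 12, "dy": -140, "dz": 0, "rx": 0, "ry": 0, "rz": 0}
    - {"dx": 15, "dy": -175, "dz": 0, "rx": 0, "ry": 0, "rz": 0}
  jaw: 0

```text
clock: 7.7
tcp_pos: [0.5317, -0.1127, 0.1539]
orientation: [2.127, 2.311, 0.001]
contact_force: [1.0, 0.1, -0.0]
grip_width: 0.0011
gripper_force: 0.0
```

Call:
send_rows:
  deltas:
    - {"dx": 3, "dy": -35, "dz": 0, "rx": 0, "ry": 0, "rz": 0}
    - {"dx": 6, "dy": -70, "dz": 0, "rx": 0, "ry": 0, "rz": 0}
    - {"dx": 9, "dy": -110, "dz": 0, "rx": 0, "ry": 0, "rz": 0}
    - {"dx": 9, "dy": -110, "dz": 0, "rx": 0, "ry": 0, "rz": 0}
    - {"dx": 9, "dy": -110, "dz": 0, "rx": 0, "ry": 0, "rz": 0}

```text
clock: 8.12
tcp_pos: [0.54, -0.2245, 0.1537]
orientation: [2.134, 2.304, -0.001]
contact_force: [-0.5, 0.8, -0.4]
grip_width: 0.0005
gripper_force: 0.0
```

```bash
cat > chk.py <<'E'
from h import *
st()
f=grab('side');g=grab('top')
for f in(f,g):
  P=cloud(f); c,d,K,s=bar(P,-.25,.03); print('bar',c*1e3,np.degrees(np.arctan2(d[1],d[0])),np.array(s)*1e3, 'x at y=64',(c[0]+d[0]/d[1]*(.064-c[1]))*1e3)
  Q=rect(P,.036,.054,(.47,.57,.03,.12)); print(' plain',len(Q),cv2.minAreaRect((Q[:,:2]*1e3).astype(np.float32)))
  Q=Q[Q[:,2]>.042]; print(' top',len(Q),cv2.minAreaRect((Q[:,:2]*1e3).astype(np.float32)))
st()
E
python3 chk.py; python3 -c "
from h import *
f=pickle.load(open('pics/top.pkl','rb'))['frame'];g=pickle.load(open('pics/side.pkl','rb'))['frame']
cv2.imwrite('pics/e.png',cv2.resize(np.hstack([f[160:260,200:325],g[130:230,180:305]]),(800,320),interpolation=cv2.INTER_CUBIC))"
```

```text
t 8.12 tcp [ 540.  -224.5  153.7] yaw_y 4.4 z [ 5.0e-04 -1.6e-03 -1.0e+00] F [-0.5  0.8 -0.4] w 0.5 g 0.0 q [-0.11  0.47  0.52  1.89 -0.3   0.86  0.64]
bar [ 532.51482296 -115.50696513] 94.65604888478927 [-221.54596024  -22.97670637] x at y=64 517.8952842967591
 plain 19 ((507.8193664550781, 65.29322814941406), (15.216577529907227, 49.96201705932617), 26.943429946899414)
 top 15 ((497.2243347167969, 78.29408264160156), (17.369935989379883, 7.861408710479736), 87.49880981445312)
bar [530.10884191 -80.97799625] 94.58714486397301 [-219.7852296   -22.35012602] x at y=64 518.4769271867499
 plain 213 ((516.525390625, 63.47681427001953), (44.82459259033203, 49.84139633178711), 5.133664131164551)
 top 143 ((516.5502319335938, 63.20006561279297), (44.82459259033203, 49.28565979003906), 5.133664131164551)
t 8.22 tcp [ 540.7 -220.3  153.1] yaw_y 4.74 z [-1.e-04  7.e-04 -1.e+00] F [-0.   0.8  0.3] w -0.5 g 0.0 q [-0.11  0.47  0.52  1.89 -0.3   0.86  0.64]
```

View pics/e.png

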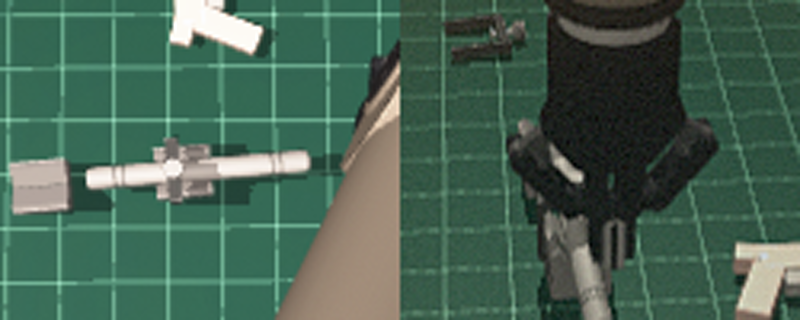

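The top view shows the plain block about 1–2 mm toward −x of the bar's line. I move the arm clear of both views and measure it properly.

Call:
send_rows:
  deltas:
    - {"dx": 5, "dy": 38, "dz": 0, "rx": 0, "ry": 0, "rz": 0}
    - {"dx": 10, "dy": 76, "dz": 0, "rx": 0, "ry": 0, "rz": 0}
    - {"dx": 15, "dy": 114, "dz": 0, "rx": 0, "ry": 0, "rz": 0}
    - {"dx": 20, "dy": 152, "dz": 0, "rx": 0, "ry": 0, "rz": 0}
    - {"dx": 25, "dy": 190, "dz": 0, "rx": 0, "ry": 0, "rz": 0}
  jaw: 62

```text
clock: 8.63
tcp_pos: [0.5652, -0.0269, 0.1531]
orientation: [-2.124, -2.314, -0.001]
contact_force: [0.5, 0.4, 0.1]
grip_width: 0.0607
gripper_force: 0.0
```

Call:
send_rows:
  deltas:
    - {"dx": 5, "dy": 38, "dz": 0, "rx": 0, "ry": 0, "rz": 0}
    - {"dx": 10, "dy": 76, "dz": 0, "rx": 0, "ry": 0, "rz": 0}
    - {"dx": 15, "dy": 114, "dz": 0, "rx": 0, "ry": 0, "rz": 0}
    - {"dx": 20, "dy": 152, "dz": 0, "rx": 0, "ry": 0, "rz": 0}
    - {"dx": 25, "dy": 190, "dz": 0, "rx": 0, "ry": 0, "rz": 0}

```text
clock: 9.05
tcp_pos: [0.5894, 0.1633, 0.1532]
orientation: [-2.123, -2.314, -0.0]
contact_force: [-0.1, -1.4, 0.1]
grip_width: 0.0619
gripper_force: 0.0
```

Call:
send_rows:
  deltas:
    - {"dx": 0, "dy": 38, "dz": 0, "rx": 0, "ry": 0, "rz": 0}
    - {"dx": 0, "dy": 76, "dz": 0, "rx": 0, "ry": 0, "rz": 0}
    - {"dx": 0, "dy": 80, "dz": 0, "rx": 0, "ry": 0, "rz": 0}
    - {"dx": 0, "dy": 80, "dz": 0, "rx": 0, "ry": 0, "rz": 0}
    - {"dx": 0, "dy": 80, "dz": 0, "rx": 0, "ry": 0, "rz": 0}

```text
clock: 9.47
tcp_pos: [0.5896, 0.24, 0.1528]
orientation: [-2.124, -2.314, 0.001]
contact_force: [-0.0, -0.6, -0.7]
grip_width: 0.0619
gripper_force: 0.0
```

```bash
cat > chk.py <<'E'
from h import *
# common frame: bar yaw ~94.7; lateral n=+x-ish. compare lateral edges at z 36..50 of both blocks, plus bar crest, multi-frame mean
a=np.radians(94.75); d=np.array([np.cos(a),np.sin(a)]); n=np.array([d[1],-d[0]]); o=np.array([.5287,-.065])
for nm in('top','side'):
  P=np.nanmean([cloud(grab(nm)) for _ in range(6)],0); q=(P[...,:2]-o)*1e3; s=q@d; l=q@n; z=P[...,2]*1e3
  for k,lo,hi in(('clamped',-28,28),('plain',102,158)):
    m=(s>lo)&(s<hi)&(abs(l)<26)&(z>34)&(z<51)&(abs(l)>11)
    print(nm,k,m.sum(),'lat lim',np.round(np.percentile(l[m],[1,99]),1),'s lim',np.round(np.percentile(s[m],[1,99]),1))
    for t in (lo+14,lo+28,lo+42): # ridge centres per section
        mm=m&(abs(s-t)<7); print('   ',t,[round(float(np.mean(l[mm&(np.sign(l)==g)])),2) for g in(-1,1)],np.round(np.percentile(l[mm],[3,97]),1))
  for lo,hi in((-110,-75),(-75,-28),(28,50),(50,80),(80,160)):
    m=(s>lo)&(s<hi)&(abs(l)<11)&(z>50)&(z<60)
    if m.sum()>5: print('  bar s',lo,hi,m.sum(),'l mean',round(float(l[m].mean()),2),np.round(np.percentile(l[m],[3,97]),1))
  m=(abs(l)<9)&(z>46)&(z<60)&(s>-160)&(s<185); print('  bar ends',s[m].min(),s[m].max())
st()
E
python3 chk.py
```

```text
top clamped 111 lat lim [-21.8  22.7] s lim [-24.8  23.5]
    -14 [-16.88, 17.03] [-21.3  22.1]
    0 [-15.87, 16.81] [-20.1  22.8]
    14 [-16.96, 17.51] [-21.3  22. ]
top plain 142 lat lim [-23.8  20.9] s lim [104.4 152.7]
    116 [-17.82, 15.71] [-23.7  19.2]
    130 [-17.63, 15.92] [-23.   20.5]
    144 [-17.88, 16.03] [-23.6  19.1]
  bar s -110 -75 77 l mean 0.0 [-7.8  8.1]
  bar s -75 -28 97 l mean 0.38 [-7.2  8.4]
  bar s 28 50 43 l mean 0.64 [-7.1  8.4]
  bar s 50 80 63 l mean 0.32 [-7.2  8.5]
  bar s 80 160 11 l mean 0.44 [-6.4  7. ]
  bar ends -113.03103069623081 85.29140414843793
side clamped 173 lat lim [-24.4  24. ] s lim [-23.9  25.9]
    -14 [-17.45, 17.19] [-21.4  22.3]
    0 [-18.66, 18.44] [-24.4  24.1]
    14 [-17.32, 17.88] [-21.5  22.8]
side plain 131 lat lim [-23.4  21.6] s lim [106.1 155.7]
    116 [-17.37, 16.55] [-21.8  21.2]
    130 [-19.02, 15.83] [-23.4  20.3]
    144 [-18.37, 15.87] [-23.4  21. ]
  bar s -110 -75 90 l mean 0.23 [-7.6  9. ]
  bar s -75 -28 96 l mean 0.06 [-7.6  8.6]
  bar s 50 80 32 l mean -1.25 [-7.3  7.8]
  bar s 80 160 9 l mean 0.36 [-6.1  8.8]
  bar ends -110.58114513568407 85.35838896431542
t 10.07 tcp [590.8 238.7 152.9] yaw_y 4.71 z [-0. -0. -1.] F [0.3 0.5 1.2] w 61.6 g 0.0 q [-0.81  0.54  0.46  1.76 -0.29  0.91 -0.15]
```

Both views agree: the plain block needs +1.3 mm laterally, and the gap is right. Regrip and shift it.

Call:
send_rows:
  deltas:
    - {"dx": -16, "dy": -37, "dz": 0, "rx": 0, "ry": 0, "rz": 0}
    - {"dx": -32, "dy": -74, "dz": 0, "rx": 0, "ry": 0, "rz": 0}
    - {"dx": -48, "dy": -111, "dz": 0, "rx": 0, "ry": 0, "rz": 0}
    - {"dx": -62, "dy": -148, "dz": 0, "rx": 0, "ry": 0, "rz": 0}
    - {"dx": -73.6, "dy": -174.7, "dz": 0, "rx": 0, "ry": 0, "rz": 0}
  jaw: 70

```text
clock: 10.48
tcp_pos: [0.5156, 0.0607, 0.153]
orientation: [2.131, 2.308, -0.001]
contact_force: [0.7, -0.0, 0.4]
grip_width: 0.0698
gripper_force: 0.0
```

Call:
send_rows:
  deltas:
    - {"dx": 0, "dy": 0, "dz": 0, "rx": 0, "ry": 0, "rz": 0}
    - {"dx": 0, "dy": 0, "dz": 0, "rx": 0, "ry": 0, "rz": 0}
    - {"dx": 0, "dy": 0, "dz": -25, "rx": 0, "ry": 0, "rz": 0}
    - {"dx": 0, "dy": 0, "dz": -50, "rx": 0, "ry": 0, "rz": 0}
    - {"dx": 0, "dy": 0, "dz": -70, "rx": 0, "ry": 0, "rz": 0}

```text
clock: 10.9
tcp_pos: [0.5177, 0.0661, 0.0818]
orientation: [-2.125, -2.314, -0.002]
contact_force: [-0.1, 0.4, 0.1]
grip_width: 0.0701
gripper_force: 0.0
```

Call:
send_rows:
  deltas:
    - {"dx": 0, "dy": 0, "dz": -20, "rx": 0, "ry": 0, "rz": 0}
    - {"dx": 0, "dy": 0, "dz": -38, "rx": 0, "ry": 0, "rz": 0}
    - {"dx": 0, "dy": 0, "dz": -52, "rx": 0, "ry": 0, "rz": 0}
    - {"dx": 0, "dy": 0, "dz": -59, "rx": 0, "ry": 0, "rz": 0}
    - {"dx": 0, "dy": 0, "dz": -59, "rx": 0, "ry": 0, "rz": 0}

```text
clock: 11.32
tcp_pos: [0.5167, 0.0653, 0.0224]
orientation: [-2.125, -2.312, 0.003]
contact_force: [-0.5, -0.3, -0.0]
grip_width: 0.0698
gripper_force: 0.0
```

Call:
send_rows:
  deltas:
    - {"dx": 0, "dy": 0, "dz": 0, "rx": 0, "ry": 0, "rz": 0}
    - {"dx": 0, "dy": 0, "dz": 0, "rx": 0, "ry": 0, "rz": 0}

```text
clock: 11.48
tcp_pos: [0.518, 0.0647, 0.0246]
orientation: [2.127, 2.311, 0.002]
contact_force: [0.3, -0.6, -0.7]
grip_width: 0.0698
gripper_force: 0.0
```

```bash
python3 -c "
from h import *
st()"
```

```text
t 11.48 tcp [518.   64.7  24.6] yaw_y 4.76 z [ 1.4e-03  5.0e-04 -1.0e+00] F [ 0.3 -0.6 -0.7] w 69.8 g 0.0 q [-0.54  0.58  0.37  2.09 -0.4   0.54  0.21]
```

Call:
send_rows:
  deltas:
    - {"dx": 0, "dy": 0, "dz": 0, "rx": 0, "ry": 0, "rz": 0}
    - {"dx": 0, "dy": 0, "dz": 0, "rx": 0, "ry": 0, "rz": 0}
    - {"dx": 0, "dy": 0, "dz": 0, "rx": 0, "ry": 0, "rz": 0}
    - {"dx": 0, "dy": 0, "dz": 0, "rx": 0, "ry": 0, "rz": 0}
    - {"dx": 0, "dy": 0, "dz": 0, "rx": 0, "ry": 0, "rz": 0}
  jaw: 40

```text
clock: 11.9
tcp_pos: [0.5176, 0.0645, 0.0249]
orientation: [2.128, 2.311, 0.002]
contact_force: [-0.8, 0.5, 6.0]
grip_width: 0.0442
gripper_force: 63.3
```

Call:
send_rows:
  deltas:
    - {"dx": 0, "dy": 0, "dz": 1.5, "rx": 0, "ry": 0, "rz": 0}
    - {"dx": 0, "dy": 0, "dz": 3, "rx": 0, "ry": 0, "rz": 0}
    - {"dx": 0, "dy": 0, "dz": 3, "rx": 0, "ry": 0, "rz": 0}
    - {"dx": 0, "dy": 0, "dz": 3, "rx": 0, "ry": 0, "rz": 0}
    - {"dx": 0, "dy": 0, "dz": 3, "rx": 0, "ry": 0, "rz": 0}

```text
clock: 12.32
tcp_pos: [0.5167, 0.0642, 0.0266]
orientation: [-2.127, -2.311, 0.001]
contact_force: [0.4, 0.3, -8.0]
grip_width: 0.0444
gripper_force: 62.2
```

```bash
python3 -c "
from h import *
for _ in range(5): st();grab('top')"
```

```text
t 12.32 tcp [516.7  64.2  26.6] yaw_y 4.73 z [-9.e-04 -2.e-04 -1.e+00] F [ 0.4  0.3 -8. ] w 44.4 g 62.2 q [-0.54  0.58  0.37  2.09 -0.4   0.54  0.21]
t 12.37 tcp [516.8  64.2  26.6] yaw_y 4.73 z [-7.e-04 -2.e-04 -1.e+00] F [ 0.3  0.1 -8.6] w 44.1 g 62.2 q [-0.54  0.58  0.37  2.09 -0.4   0.54  0.21]
t 12.42 tcp [516.8  64.2  26.7] yaw_y 4.73 z [-6.e-04 -1.e-04 -1.e+00] F [-0.1 -1.4 -8.4] w 44.2 g 62.2 q [-0.54  0.58  0.37  2.09 -0.4   0.54  0.21]
t 12.47 tcp [516.9  64.2  26.7] yaw_y 4.73 z [-4.e-04 -1.e-04 -1.e+00] F [-0.5  0.6 -8. ] w 44.1 g 62.2 q [-0.54  0.58  0.37  2.09 -0.4   0.54  0.21]
t 12.52 tcp [517.   64.2  26.7] yaw_y 4.73 z [-3.e-04 -1.e-04 -1.e+00] F [-0.1  0.7 -7.7] w 44.3 g 62.2 q [-0.54  0.58  0.37  2.09 -0.4   0.54  0.21]
```

Call:
send_rows:
  deltas:
    - {"dx": 1.3, "dy": 0, "dz": 0, "rx": 0, "ry": 0, "rz": 0}
    - {"dx": 1.3, "dy": 0, "dz": 0, "rx": 0, "ry": 0, "rz": 0}
    - {"dx": 1.3, "dy": 0, "dz": -1, "rx": 0, "ry": 0, "rz": 0}
    - {"dx": 1.3, "dy": 0, "dz": -2, "rx": 0, "ry": 0, "rz": 0}
    - {"dx": 1.3, "dy": 0, "dz": -2.5, "rx": 0, "ry": 0, "rz": 0}

```text
clock: 12.98
tcp_pos: [0.5185, 0.0642, 0.0249]
orientation: [-2.128, -2.311, -0.001]
contact_force: [-4.9, -0.3, 8.3]
grip_width: 0.044
gripper_force: 64.0
```

Call:
send_rows:
  deltas:
    - {"dx": 0, "dy": 0, "dz": -0.5, "rx": 0, "ry": 0, "rz": 0}
    - {"dx": 0, "dy": 0, "dz": -0.5, "rx": 0, "ry": 0, "rz": 0}
    - {"dx": 0, "dy": 0, "dz": -0.5, "rx": 0, "ry": 0, "rz": 0}
    - {"dx": 0, "dy": 0, "dz": -0.5, "rx": 0, "ry": 0, "rz": 0}

```text
clock: 13.32
tcp_pos: [0.5185, 0.0642, 0.0249]
orientation: [-2.128, -2.311, -0.001]
contact_force: [-4.1, 0.5, 6.9]
grip_width: 0.0443
gripper_force: 64.1
```

```bash
python3 -c "
from h import *
for _ in range(2): st();grab('top')"
```

```text
t 13.32 tcp [518.5  64.2  24.9] yaw_y 4.72 z [ 1.e-04  8.e-04 -1.e+00] F [-4.1  0.5  6.9] w 44.3 g 64.1 q [-0.53  0.58  0.37  2.09 -0.4   0.54  0.21]
t 13.37 tcp [518.5  64.2  24.9] yaw_y 4.72 z [ 2.e-04  8.e-04 -1.e+00] F [-4.1 -1.   7.4] w 44.1 g 64.1 q [-0.53  0.58  0.37  2.09 -0.4   0.54  0.21]
```

Call:
send_rows:
  deltas:
    - {"dx": 0, "dy": 0, "dz": 0, "rx": 0, "ry": 0, "rz": 0}
    - {"dx": 0, "dy": 0, "dz": 0, "rx": 0, "ry": 0, "rz": 0}
    - {"dx": 0, "dy": 0, "dz": 0, "rx": 0, "ry": 0, "rz": 0}
    - {"dx": 0, "dy": 0, "dz": 0, "rx": 0, "ry": 0, "rz": 0}
  jaw: 66

```text
clock: 13.75
tcp_pos: [0.519, 0.0643, 0.0241]
orientation: [2.128, 2.311, 0.001]
contact_force: [0.2, 0.1, -0.4]
grip_width: 0.0663
gripper_force: 0.0
```

Call:
send_rows:
  deltas:
    - {"dx": 0, "dy": 0, "dz": 10, "rx": 0, "ry": 0, "rz": 0}
    - {"dx": 0, "dy": 0, "dz": 30, "rx": 0, "ry": 0, "rz": 0}
    - {"dx": 0, "dy": 0, "dz": 60, "rx": 0, "ry": 0, "rz": 0}
    - {"dx": 0, "dy": 0, "dz": 95, "rx": 0, "ry": 0, "rz": 0}
    - {"dx": 0, "dy": 0, "dz": 130, "rx": 0, "ry": 0, "rz": 0}

```text
clock: 14.17
tcp_pos: [0.5179, 0.0638, 0.1556]
orientation: [-2.128, -2.31, 0.002]
contact_force: [0.6, -0.0, 0.3]
grip_width: 0.0661
gripper_force: 0.0
```

Call:
send_rows:
  deltas:
    - {"dx": 3, "dy": -35, "dz": 0, "rx": 0, "ry": 0, "rz": 0}
    - {"dx": 6, "dy": -70, "dz": 0, "rx": 0, "ry": 0, "rz": 0}
    - {"dx": 9, "dy": -105, "dz": 0, "rx": 0, "ry": 0, "rz": 0}
    - {"dx": 12, "dy": -140, "dz": 0, "rx": 0, "ry": 0, "rz": 0}
    - {"dx": 14, "dy": -170, "dz": 0, "rx": 0, "ry": 0, "rz": 0}
  jaw: 0

```text
clock: 14.58
tcp_pos: [0.5324, -0.1083, 0.155]
orientation: [2.128, 2.309, 0.001]
contact_force: [0.6, 0.2, -0.1]
grip_width: 0.0053
gripper_force: 0.0
```

Call:
send_rows:
  deltas:
    - {"dx": 3, "dy": -35, "dz": 0, "rx": 0, "ry": 0, "rz": 0}
    - {"dx": 6, "dy": -70, "dz": 0, "rx": 0, "ry": 0, "rz": 0}
    - {"dx": 8.5, "dy": -104, "dz": 0, "rx": 0, "ry": 0, "rz": 0}
    - {"dx": 8.5, "dy": -104, "dz": 0, "rx": 0, "ry": 0, "rz": 0}
    - {"dx": 8.5, "dy": -104, "dz": 0, "rx": 0, "ry": 0, "rz": 0}

```text
clock: 15.0
tcp_pos: [0.5403, -0.2126, 0.1547]
orientation: [2.133, 2.305, -0.001]
contact_force: [-0.0, 0.6, -0.8]
grip_width: 0.0002
gripper_force: 0.0
```

Call:
send_rows:
  deltas:
    - {"dx": 0, "dy": 0, "dz": -30, "rx": 0, "ry": 0, "rz": 0}
    - {"dx": 0, "dy": 0, "dz": -60, "rx": 0, "ry": 0, "rz": 0}
    - {"dx": 0, "dy": 0, "dz": -90, "rx": 0, "ry": 0, "rz": 0}
    - {"dx": 0, "dy": 0, "dz": -111, "rx": 0, "ry": 0, "rz": 0}
    - {"dx": 0, "dy": 0, "dz": -111, "rx": 0, "ry": 0, "rz": 0}

```text
clock: 15.42
tcp_pos: [0.5384, -0.2065, 0.0392]
orientation: [-2.12, -2.309, 0.004]
contact_force: [0.2, 0.8, 0.7]
grip_width: -0.0
gripper_force: 0.0
```

```bash
python3 chk.py; python3 -c "
from h import *
f=pickle.load(open('pics/top.pkl','rb'))['frame'];g=pickle.load(open('pics/side.pkl','rb'))['frame']
cv2.imwrite('pics/g.png',cv2.resize(np.hstack([f[160:260,200:325],g[130:230,180:305]]),(800,320),interpolation=cv2.INTER_CUBIC))"
```

```text
top clamped 110 lat lim [-21.8  22.6] s lim [-24.9  23.5]
    -14 [-16.87, 17.28] [-21.3  22.1]
    0 [-15.85, 16.77] [-20.2  22.7]
    14 [-16.95, 17.49] [-21.2  22. ]
top plain 147 lat lim [-22.2  22.3] s lim [104.1 152.8]
    116 [-17.22, 17.2] [-21.4  22.2]
    130 [-16.82, 16.25] [-21.9  20.7]
    144 [-17.31, 17.18] [-21.7  21.7]
  bar s -110 -75 54 l mean 0.14 [-8.2  8. ]
  bar s -75 -28 99 l mean 0.08 [-7.7  8.3]
  bar s 28 50 46 l mean 1.18 [-7.1  9. ]
  bar s 50 80 64 l mean 0.21 [-7.5  8.5]
  bar s 80 160 11 l mean 0.44 [-6.4  7. ]
  bar ends -101.940458384221 84.49486248421539
side clamped 23 lat lim [-24.6 -16.7] s lim [ 0.8 25.5]
  return _methods._mean(a, axis=axis, dtype=dtype,
  ret = ret.dtype.type(ret / rcount)
Traceback (most recent call last):
  File "chk.py", line 10, in <module>
    mm=m&(abs(s-t)<7); print('   ',t,[round(float(np.mean(l[mm&(np.sign(l)==g)])),2) for g in(-1,1)],np.round(np.percentile(l[mm],[3,97]),1))
                                                                                                              ~~~~~~~~~~~~~^^^^^^^^^^^^^^
IndexError: index -1 is out of bounds for axis 0 with size 0
```

View pics/g.png

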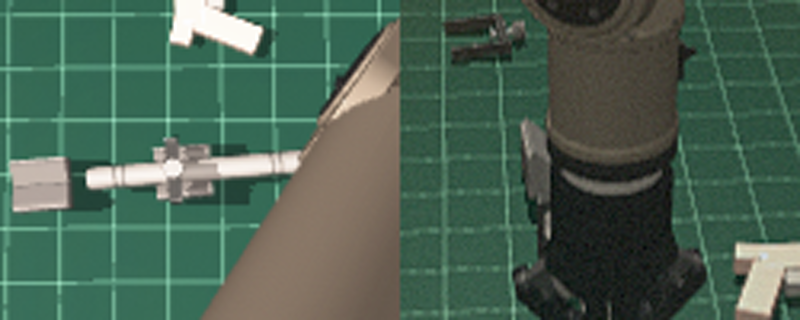

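The plain block is now in line with the other one (top view, lateral 0.0 against 0.3 mm). I start the push.

Call:
send_rows:
  deltas:
    - {"dx": -0.4, "dy": 5, "dz": 1, "rx": 0, "ry": 0, "rz": 0}
    - {"dx": -0.8, "dy": 10, "dz": 1, "rx": 0, "ry": 0, "rz": 0}
    - {"dx": -1.2, "dy": 15, "dz": 1, "rx": 0, "ry": 0, "rz": 0}
    - {"dx": -1.6, "dy": 20, "dz": 1, "rx": 0, "ry": 0, "rz": 0}
    - {"dx": -2.1, "dy": 25, "dz": 1, "rx": 0, "ry": 0, "rz": 0}

```text
clock: 16.43
tcp_pos: [0.5389, -0.1847, 0.044]
orientation: [2.127, 2.311, -0.0]
contact_force: [0.5, -3.1, -0.2]
grip_width: 0.0001
gripper_force: 1.5
```

Call:
send_rows:
  deltas:
    - {"dx": -0.3, "dy": 4, "dz": 0, "rx": 0, "ry": 0, "rz": 0}
    - {"dx": -0.7, "dy": 8, "dz": 0, "rx": 0, "ry": 0, "rz": 0}
    - {"dx": -1, "dy": 12, "dz": 0, "rx": 0, "ry": 0, "rz": 0}
    - {"dx": -1, "dy": 12, "dz": 0, "rx": 0, "ry": 0, "rz": 0}

```text
clock: 16.77
tcp_pos: [0.5379, -0.172, 0.0439]
orientation: [-2.127, -2.312, -0.0]
contact_force: [1.0, -1.6, 1.1]
grip_width: 0.0002
gripper_force: 0.6
```

```bash
cat > c2.py <<'E'
from h import *
st()
a=np.radians(94.75); d=np.array([np.cos(a),np.sin(a)]); n=np.array([d[1],-d[0]]); o=np.array([.5287,-.065])
P=np.nanmean([cloud(grab('top')) for _ in range(3)],0); q=(P[...,:2]-o)*1e3; s=q@d; l=q@n; z=P[...,2]*1e3
for k,lo,hi in(('clamped',-40,40),('plain',95,170)):
    m=(s>lo)&(s<hi)&(abs(l)<26)&(z>34)&(z<51)&(abs(l)>12)
    if m.sum()>9: print(k,m.sum(),np.round(np.percentile(l[m],[1,99]),1),np.round(np.percentile(s[m],[1,99]),1))
m=(abs(l)<9)&(z>50.5)&(z<60)&(s>-160)&(s<185); print('bar ends',s[m].min(),s[m].max())
for lo in(-60,35,60,85,110,135):
    mm=m&(s>lo)&(s<lo+25)
    if mm.sum()>4: print(' bar',lo,round(l[mm].mean(),2),round(z[mm&(abs(l)<4)].mean(),2))
st()
E
python3 c2.py
```

```text
t 16.77 tcp [ 537.9 -172.    43.9] yaw_y 4.77 z [ 0.e+00  3.e-04 -1.e+00] F [ 1.  -1.6  1.1] w 0.2 g 0.6 q [-0.14  0.61  0.44  1.99 -0.43  0.64  0.67]
clamped 102 [-21.9  22.7] [-25.1  23.5]
plain 139 [-22.2  22.4] [104.1 152.4]
bar ends -53.1676481918744 101.6524733519604
 bar -60 0.56 54.41
 bar 35 0.11 54.56
 bar 60 0.48 54.94
 bar 85 0.56 54.2
t 16.92 tcp [ 537.7 -172.2   43.8] yaw_y 4.75 z [-5.e-04  9.e-04 -1.e+00] F [-0.5 -0.7  0.7] w 0.1 g 0.0 q [-0.14  0.61  0.44  1.99 -0.43  0.64  0.67]
```

Call:
send_rows:
  deltas:
    - {"dx": -0.3, "dy": 3, "dz": 0, "rx": 0, "ry": 0, "rz": 0}
    - {"dx": -0.6, "dy": 7, "dz": 0, "rx": 0, "ry": 0, "rz": 0}
    - {"dx": -0.9, "dy": 11, "dz": 0, "rx": 0, "ry": 0, "rz": 0}
    - {"dx": -1.2, "dy": 15, "dz": 0, "rx": 0, "ry": 0, "rz": 0}
    - {"dx": -1.5, "dy": 18, "dz": 0, "rx": 0, "ry": 0, "rz": 0}

```text
clock: 17.33
tcp_pos: [0.5365, -0.154, 0.0439]
orientation: [2.127, 2.312, 0.001]
contact_force: [1.0, -2.3, -0.5]
grip_width: 0.0001
gripper_force: 1.3
```

```bash
python3 c2.py
```

```text
t 17.33 tcp [ 536.5 -154.    43.9] yaw_y 4.75 z [ 3.e-04  2.e-04 -1.e+00] F [ 1.  -2.3 -0.5] w 0.1 g 1.3 q [-0.17  0.6   0.45  2.   -0.43  0.63  0.64]
clamped 84 [-21.2  22.8] [-23.6  23.5]
plain 139 [-22.1  22.4] [104.1 152.7]
bar ends -30.555681799637973 118.70776109080356
 bar 35 -0.19 54.2
 bar 60 0.63 54.98
 bar 85 0.94 54.84
 bar 110 -0.17 54.24
t 17.48 tcp [ 536.1 -153.6   43.8] yaw_y 4.79 z [-8.0e-04  1.1e-03 -1.0e+00] F [-0.1 -0.6  0.1] w -0.1 g 0.0 q [-0.17  0.6   0.45  2.   -0.43  0.63  0.64]
```

Call:
send_rows:
  deltas:
    - {"dx": -0.3, "dy": 4, "dz": 0, "rx": 0, "ry": 0, "rz": 0}
    - {"dx": -0.7, "dy": 8, "dz": 0, "rx": 0, "ry": 0, "rz": 0}
    - {"dx": -1, "dy": 12, "dz": 0, "rx": 0, "ry": 0, "rz": 0}
    - {"dx": -1.3, "dy": 16, "dz": 0, "rx": 0, "ry": 0, "rz": 0}
    - {"dx": -1.7, "dy": 20, "dz": 0, "rx": 0, "ry": 0, "rz": 0}

```text
clock: 17.9
tcp_pos: [0.5345, -0.1345, 0.044]
orientation: [2.128, 2.311, -0.0]
contact_force: [0.8, -3.4, -0.2]
grip_width: 0.0004
gripper_force: 1.6
```

Call:
send_rows:
  deltas:
    - {"dx": -0.3, "dy": 4, "dz": 0, "rx": 0, "ry": 0, "rz": 0}
    - {"dx": -0.7, "dy": 8, "dz": 0, "rx": 0, "ry": 0, "rz": 0}
    - {"dx": -1, "dy": 12, "dz": 0, "rx": 0, "ry": 0, "rz": 0}
    - {"dx": -1.3, "dy": 16, "dz": 0, "rx": 0, "ry": 0, "rz": 0}
    - {"dx": -1.6, "dy": 19, "dz": 0, "rx": 0, "ry": 0, "rz": 0}

```text
clock: 18.32
tcp_pos: [0.5329, -0.1153, 0.0439]
orientation: [-2.127, -2.311, 0.0]
contact_force: [-0.1, -2.8, 1.6]
grip_width: -0.0004
gripper_force: 1.8
```

```bash
python3 c2.py
```

```text
t 18.32 tcp [ 532.9 -115.3   43.9] yaw_y 4.74 z [-2.e-04  1.e-04 -1.e+00] F [-0.1 -2.8  1.6] w -0.4 g 1.8 q [-0.25  0.59  0.45  2.03 -0.43  0.61  0.58]
plain 138 [-22.1  22.4] [104.  152.7]
bar ends 26.618504887822272 158.70477513897777
 bar 35 0.09 54.26
 bar 60 0.32 54.41
 bar 85 0.34 54.51
 bar 110 0.63 54.68
 bar 135 -0.25 54.26
t 18.47 tcp [ 532.9 -114.8   43.8] yaw_y 4.77 z [-5.e-04  1.e-03 -1.e+00] F [-0.6  0.2  0.4] w 0.3 g 0.2 q [-0.25  0.59  0.45  2.03 -0.43  0.61  0.58]
```

Call:
send_rows:
  deltas:
    - {"dx": -0.2, "dy": 2, "dz": 0, "rx": 0, "ry": 0, "rz": 0}
    - {"dx": -0.3, "dy": 4, "dz": 0, "rx": 0, "ry": 0, "rz": 0}
    - {"dx": -0.5, "dy": 5.5, "dz": 0, "rx": 0, "ry": 0, "rz": 0}
    - {"dx": -0.5, "dy": 5.5, "dz": 0, "rx": 0, "ry": 0, "rz": 0}

```text
clock: 18.8
tcp_pos: [0.5325, -0.11, 0.0439]
orientation: [-2.128, -2.311, 0.0]
contact_force: [-0.1, -3.3, 0.5]
grip_width: -0.0002
gripper_force: 1.0
```

Call:
send_rows:
  deltas:
    - {"dx": 1, "dy": -12, "dz": 0, "rx": 0, "ry": 0, "rz": 0}
    - {"dx": 3, "dy": -36, "dz": 0, "rx": 0, "ry": 0, "rz": 0}
    - {"dx": 5, "dy": -60, "dz": 10, "rx": 0, "ry": 0, "rz": 0}
    - {"dx": 5, "dy": -80, "dz": 45, "rx": 0, "ry": 0, "rz": 0}
    - {"dx": 5, "dy": -100, "dz": 80, "rx": 0, "ry": 0, "rz": 0}

```text
clock: 19.22
tcp_pos: [0.5359, -0.2114, 0.1236]
orientation: [-2.126, -2.308, 0.003]
contact_force: [1.3, -0.4, 0.1]
grip_width: -0.0002
gripper_force: 0.0
```

Call:
send_rows:
  deltas:
    - {"dx": -10, "dy": -10, "dz": 35, "rx": 0, "ry": 0, "rz": 0}
    - {"dx": -25, "dy": -30, "dz": 70, "rx": 0, "ry": 0, "rz": 0}
    - {"dx": -40, "dy": -60, "dz": 90, "rx": 0, "ry": 0, "rz": 0}
    - {"dx": -60, "dy": -90, "dz": 90, "rx": 0, "ry": 0, "rz": 0}
    - {"dx": -80, "dy": -110, "dz": 90, "rx": 0, "ry": 0, "rz": 0}

```text
clock: 19.63
tcp_pos: [0.457, -0.3237, 0.2161]
orientation: [2.126, 2.307, 0.002]
contact_force: [-0.3, -0.8, -0.4]
grip_width: -0.0003
gripper_force: 0.0
```

Call:
send_rows:
  deltas:
    - {"dx": 0, "dy": 0, "dz": 0, "rx": 0, "ry": 0, "rz": 0}
    - {"dx": 0, "dy": 0, "dz": 0, "rx": 0, "ry": 0, "rz": 0}
    - {"dx": 0, "dy": 0, "dz": 0, "rx": 0, "ry": 0, "rz": 0}

```text
clock: 19.88
tcp_pos: [0.4577, -0.3199, 0.2137]
orientation: [-2.127, -2.311, -0.001]
contact_force: [0.5, 0.6, -0.2]
grip_width: -0.0002
gripper_force: 0.0
```

```bash
python3 c2.py; python3 -c "
from h import *
f=grab('top')['frame'];g=grab('side')['frame']
cv2.imwrite('pics/k.png',cv2.resize(np.hstack([f[130:270,120:320],g[110:250,170:370]]),(800,280),interpolation=cv2.INTER_CUBIC))"
```

```text
t 19.88 tcp [ 457.7 -319.9  213.7] yaw_y 4.74 z [-0.      0.0011 -1.    ] F [ 0.5  0.6 -0.2] w -0.2 g 0.0 q [ 0.01  0.36  0.62  1.9  -0.25  0.96  0.83]
clamped 102 [-21.8  22.7] [-25.   23.5]
plain 139 [-22.1  22.4] [104.1 152.7]
bar ends -33.04266721366016 164.61703085274453
 bar 35 0.27 54.19
 bar 60 0.06 54.75
 bar 85 0.5 54.05
 bar 110 -0.02 54.81
 bar 135 -0.38 54.48
t 20.03 tcp [ 458.4 -319.1  213.6] yaw_y 4.87 z [-3.e-04  7.e-04 -1.e+00] F [-0.2  0.3 -0.3] w -0.0 g 0.0 q [ 0.01  0.36  0.62  1.9  -0.25  0.96  0.83]
```

View pics/k.png

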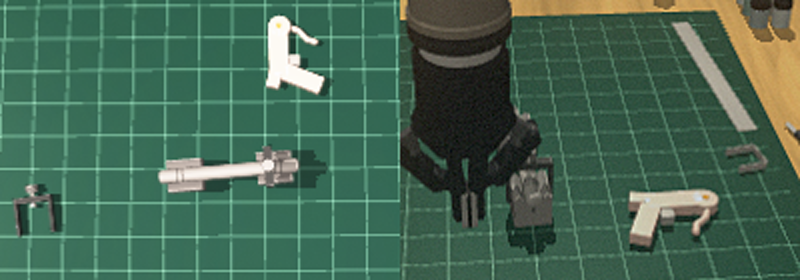

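The top view shows the bar lying in both vees, with ends at (160,176) and (297,163). The overhangs are about 8 and 12 mm, the height is constant along the bar, and the other objects have not moved.

```bash
python3 -c "
from bench import r
print(r.hand_in())"
```

```text
the job is handed in; nothing more can be done
None
```

I handed the job in at about 20 s: the plain V-block stands in line with the clamped one with about 80 mm of gap, and the bar rests in both vees, overhanging about 8 mm at the clamped end and 12 mm at the other; nothing else was moved.

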